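# Hold the plunger gauge square on the setting block's spot

## Task

Zero the plunger gauge: first slide the black dust cap on the sloping setting block fully aside to its stop, then take the round-barrelled plunger gauge out of the wooden stand and hold it with its spring tip inside the ringed spot that the cap covered, square to the sloping face, pressed lightly until the plunger is about half way in. Finish while still holding the gauge there; do not set it down or let go, never press it hard, and leave the punch and everything else where it stands.

Things in the scene. Friction and masses are not known exactly. Their poses are not given: they have to be found in the camera images.
- setting_block: Fixed steel setting block, a sine-plate stand: base 100 x 146 x 10 mm, carrying a sloping steel plate. Origin: centre of its underside on the bench. z up; y along the level edges of the sloping plate; the plate is low at the -x side and high at the +x side. Its place and yaw vary.
- setting_face: The sloping plate of the block, 80 mm (its x, up the slope) x 130 mm (its y, level) x 20 mm thick, fixed. Origin: centre of its top face, 50 mm above the bench. z is the outward normal of the face, 20 degrees (0.349 rad) from vertical, leaning to the block's -x side; gauge and face are square when the gauge's z is along this z. Two guide rails 5 mm wide and 4 mm high run along y at x = +-26.5 mm; an end stop 5 mm high lies at y = +58 mm.
- spot (a point): The marked spot: centre of an engraved dark ring 16 mm across with a dot in the middle and four cross-hair lines round it, flat on the sloping face, at x 0, y -30 mm, z 0 of setting_face. Hidden under the dust cap at the start.
- dust_cap (a joint): Slide of the dust cap, in m: 0 = over the spot, 0.060 = at its stop, fully aside. It moves along +y of setting_face. Starts between 0 and 0.008. Held by friction of about 4 N; it stays where it is left and cannot be lifted off.
- cap_grip (a point): Point in the middle of the grip block of the black dust cap. The cap is a disc 42 mm across whose top is 10 mm above the face, with a 50 x 12 mm cross bar (along face x, up to 7.5 mm above the face). On it stands the grip block: 26 mm along face x, 14 mm along face y, from 10 to 35 mm above the face. This point is 24 mm above the face and moves with the cap.
- tool_stand: Fixed wooden stand, 60 x 146 x 45 mm, with two round wells 20.5 mm wide and 40 mm deep, 90 mm apart (at y = +-45 mm, x = 0 of the stand). Origin: centre of its underside; y along its length. Place and yaw vary. The gauge and the punch stand upright in the wells; which is in which varies.
- plunger_gauge: The plunger gauge, loose, about 0.15 kg, upright in a well of the stand. A round tool, all coaxial along its z: nose 18 mm diameter from z 0 to 22 mm; collar 28 mm diameter from 22 to 28 mm (its underside rests on the stand); smooth round aluminium grip 22 mm diameter from 28 to 88 mm with fine dark rings; small top button 17 mm diameter to 92 mm. Origin: centre of the nose's lower end face; z up towards the top button. Must be lifted 35 mm to clear the stand.
- gauge_plunger (a joint): Travel of the gauge's spring plunger into the nose, in m: 0 = fully out (tip 12 mm below the nose end), 0.012 = fully in. It takes 1.2 N to start it and 4.8 N to push it fully in (300 N/m).
- gauge_tip (a point): The round tip (7 mm diameter) of the plunger, on the gauge's axis: 12 mm below the gauge's origin when fully out; moves with the plunger.
- pin_punch: A pin punch, loose, in the other well of the stand: same nose and collar as the gauge but above the collar a square dark shank 14 x 14 mm, 40 mm tall, with a 12 mm round end; top 45 mm above the collar, about 19 mm lower than the gauge. Origin as for the gauge. Not to be moved.
- valve_small_1: Bystander: small grey cast valve body, 38 x 46 x 86 mm, origin centre of underside.
- valve_small_2: Bystander: another small cast valve body, 38 x 46 x 86 mm, origin centre of underside.
- hex_nipple_1: Bystander: threaded hex nipple, 27 x 31 x 37 mm, origin centre of underside.
- brass_plug_1: Bystander: brass plug with a square head, 25 x 25 x 23 mm, origin centre of underside.

How it is judged:
By the outcome, as a careful person would: the job done as asked, in the order asked, and still so for the second after the job is handed in, while the arm keeps its last pose, push and grip.
It also fails if it takes over 51 s, if anything falls off the work surface, if the arm or the gripper's body presses on something with over 40 N, if the wrist force passes 120 N, or if a joint passes its speed limit or range.

## Robot

A 6-joint arm with a two-finger parallel gripper is mounted at the origin on a cart in front of the work surface, level with it; the furniture and walls round the work are solid. World frame = base frame: x ahead of the robot, y to its left, z up, the work surface at z = 0. Lengths are in mm, angles in rad, forces in N, time in s.
With the tool pointing down it reaches from about 350 to 875 mm from the base axis. Payload 4.2 kg.
Tool frame: the origin (TCP) lies on the centre line of the jaws, within the pads' length; the fingertips stand 14 mm ahead of it and the grasp point (between the pads) lies 5 mm behind it (tcp_to_tips is the distance from the TCP to the fingertips, in mm); z points along the fingers, y is the direction in which the jaws open and shut (so a half turn about z gives the same grasp; the last joint's range is limited). The gripper opens to 85 mm and grips with 20 to 120 N. Pads are 22 mm wide; open, the fingers measure 114 mm over their backs; the gripper's body (76 mm by 85 mm) begins 54 mm behind the grasp point. The pads swing forward as they close: fully open they stand 13 mm farther back than shut.
Start: joints at [1.374, 0.385, 0.008, 0, -1.194, -0.259], TCP at [275.079, 561.187, 245.312] pointing down, gripper open.
Joint ranges: [-3.14, 3.14], [-1.21, 2.06], [-1.07, 1.41], [-3.16, 2.05], [-2.99, -0.16], [-3.1, 3.1]. Speed limits (rad/s): [2.79, 2.79, 3.14, 3.14, 3.14, 3.14].

## Interface

Orientations are given as a unit quaternion [x, y, z, w].
In Python, from bench import read_state, get_image, job_done, tcp_to_tips gives the robot as it stands. The module is installed in compiled form; this text tells all that it offers.
- The arm moves only by the tool play_rows, never from a script. Its argument "targets" is a list of rows, each an object of numbers: "gripper": the gripper's target within -1 to 1 (shut at 1, half-way at 0, fully open at -1); "tx", "ty", "tz": the shift along the tool's x, y, z scaled (see below); "spin": the turn about the tool's z scaled (see below). A call has 1 to 12 rows; each row is the pose to reach, as a shift and turn from the pose commanded when the call began, along the tool's axes at that moment; what a row does not reach only later rows make up. The controller multiplies each number of a shift by 0.25 m and each number of a turn by pi/4 rad. A row lasts 1/8 s, in which the tool goes at most 62.5 mm and 10.7 degrees, less where a joint would pass 70% of its speed; a pose out of reach is approached as far as the arm can. A call with a number of a shift or a turn outside -1 to 1 is refused whole. A call with a gripper value outside its range is refused whole. The fingers move at their own pace and stop on an object; the grip force is fixed at half the most. Time passes only in rows, so rows that repeat a pose let the fingers close. It gives the time, the measured TCP pose, the force and the opening at its end, in the units of the state.
- read_state(): the state, without advancing time (a new reading comes with each control period).
- get_image(name): name is "scene" or "top"; returns a dict with "frame" (480x640x3 uint8, red, green, blue), "depth" (480x640 float32, mm along the optical axis (not along the pixel's ray), 0 where there is no reading), "mtx" (3x3 intrinsics, pixels), "k1" (the pictures are not rectified: a ray, as slopes to the right and down, at radius r is drawn at 1 + k1 r^2 times it, then the intrinsics apply), "world_to_cam" (4x4, takes a point from world to camera coordinates). Camera axes: x right, y up, looking along -z (the intrinsics and any distortion apply to the point x, -y, -z); pixel columns grow to the right and rows downward; lengths in mm; the calibration is good to about 2 mm. A picture is of the moment at which its call begins.
- job_done(): hands the job in, once; it reports no verdict.
The state is a dict: "clock": time; "joints": joint angles; "joint_vel": joint speeds; "joint_efforts": joint torques, N m; "position": TCP position; "ee_rot": TCP orientation; "contact_force": force on the tool from outside, world axes, zero at the start; "wrist_torque": the same for the moment, N m; "gripper_width": finger opening in mm.
Only numpy, scipy, OpenCV 4.12 (cv2) and the standard library are available. Lean on these libraries where they do the work, as an engineer would, in place of code of your own. Each camera call takes 0.05 s, during which the arm holds its last target.

## Working session

There is one attempt and no reset: what is moved stays moved. The work goes in short steps, Python scripts to look and compute and a tool call to move; the robot and the scene stay as the last step left them, time stands still between calls to the robot, and variables do not carry over. Pictures are saved under pics/ and viewed, and the job is handed in when it is done.

Besides the shell and the picture viewer there is one more tool, called after "Call:" as name(argument=value, ...) on one line, values as JSON. play_rows: Moves the arm, as the interface text tells. Its arguments: {"type":"object","properties":{"targets":{"type":"array","items":{"type":"object","properties":{"gripper":{"type":"number"},"tx":{"type":"number","minimum":-1,"maximum":1},"ty":{"type":"number","minimum":-1,"maximum":1},"tz":{"type":"number","minimum":-1,"maximum":1},"spin":{"type":"number","minimum":-1,"maximum":1}}}}},"required":["targets"]}

```bash
mkdir -p pics; cat > h.py <<'E'
import numpy as np, cv2
from bench import read_state, get_image, tcp_to_tips
def grab(n,tag):
    d=get_image(n); np.savez(f'{tag}_{n}.npz',**{k:np.array(v) for k,v in d.items()})
    cv2.imwrite(f'pics/{tag}_{n}.png',d['frame'][:,:,::-1]); return d
def load(n,tag): return dict(np.load(f'{tag}_{n}.npz'))
def slopes(d,uv):
    K=d['mtx'];uv=np.atleast_2d(np.float64(uv)); k=float(d['k1'])
    return cv2.undistortPoints(uv.reshape(-1,1,2),K,np.array([k,0,0,0,0.]))[:,0]
def ray(d,uv):
    s=slopes(d,uv); T=d['world_to_cam'];R=T[:3,:3];c=-R.T@T[:3,3]
    v=np.c_[s[:,0],-s[:,1],-np.ones(len(s))]@R
    return c,v   # v scaled so depth=1
def pt(d,uv):
    c,v=ray(d,uv); uv=np.atleast_2d(uv).round().astype(int)
    return c+v*d['depth'][uv[:,1],uv[:,0]][:,None]
def onz(d,uv,z):
    c,v=ray(d,uv); return c+v*((z-c[2])/v[:,2])[:,None]
def cloud(d):
    h,w=d['depth'].shape; g=np.stack(np.meshgrid(np.arange(w),np.arange(h)),-1).reshape(-1,2)
    c,v=ray(d,g); return (c+v*d['depth'].reshape(-1,1)).reshape(h,w,3)
def proj(d,P):
    P=np.atleast_2d(P);T=d['world_to_cam'];q=P@T[:3,:3].T+T[:3,3]
    s=np.c_[q[:,0]/-q[:,2],-q[:,1]/-q[:,2]];r2=(s**2).sum(1,keepdims=True);s=s*(1+float(d['k1'])*r2)
    return np.c_[s,np.ones(len(s))]@d['mtx'].T[:,:2]
E
python3 - <<'E'
from h import *
print(read_state(),tcp_to_tips)
for n in('scene','top'):
    d=grab(n,'a'); T=d['world_to_cam'];print(n,d['mtx'].tolist(),d['k1'],(-T[:3,:3].T@T[:3,3]).round(), T[:3,:3].round(2).tolist())
E
```

```text
{'clock': 0.0, 'joints': array([ 1.37359781e+00,  3.85579826e-01,  6.61352535e-03, -5.56120353e-04,
       -1.19399977e+00, -2.58593615e-01]), 'joint_vel': array([ 1.47316639e-04, -7.51217024e-04, -1.01600701e-03, -8.08523828e-04,
        2.93142248e-05,  4.16234737e-04]), 'joint_efforts': array([ 1.17845324e-03, -3.92295527e+01,  1.88399345e+01,  4.18614373e+00,
       -4.59312359e-03, -1.54836624e-06]), 'position': array([274.8339673 , 560.70123972, 244.19421822]), 'ee_rot': array([ 9.74120100e-01, -2.26028287e-01, -2.25023092e-04,  1.09229454e-03]), 'contact_force': array([ 0.01692892,  0.43362507, -0.20967316]), 'wrist_torque': array([ 0.01554376, -0.01749998, -0.04796419]), 'gripper_width': 85.5090148501226} 14.0
scene [[545.7205595500396, 0.0, 310.4953618334471], [0.0, 545.7205595500396, 233.9525757280668], [0.0, 0.0, 1.0]] 0.024758529871552578 [   1. -539.  692.] [[0.65, -0.76, 0.02], [0.49, 0.43, 0.76], [-0.59, -0.48, 0.65]]
top [[603.4934034782624, 0.0, 315.2049919557964], [0.0, 603.4934034782624, 236.4494493334591], [0.0, 0.0, 1.0]] -0.11556621884334901 [ 308.  -70. 1125.] [[0.02, -1.0, -0.0], [0.97, 0.02, 0.23], [-0.23, -0.01, 0.97]]
```

```bash
ls pics
```

```text
a_scene.png
a_top.png
```

View pics/a_scene.png

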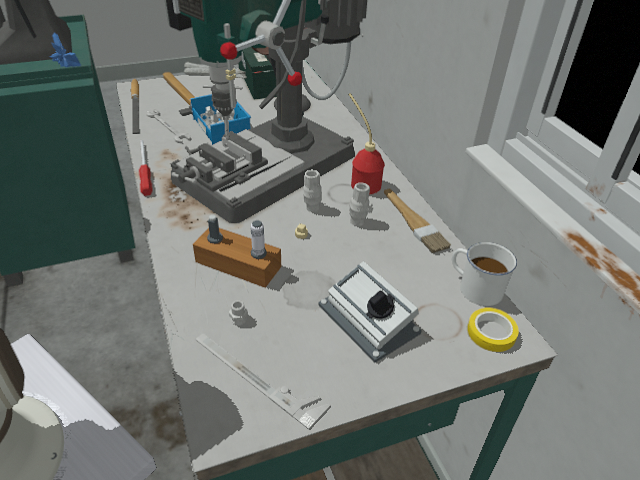

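View pics/a_top.png

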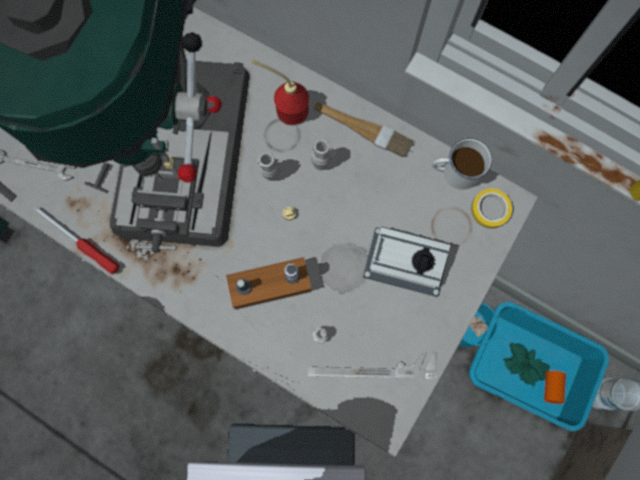

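```bash
python3 - <<'E'
from h import *
d=load('top','a');s=load('scene','a')
a=d['frame'][210:320,215:475,::-1];cv2.imwrite('pics/a_c1.png',cv2.resize(a,None,fx=3,fy=3,interpolation=2))
a=s['frame'][200:370,180:440,::-1];cv2.imwrite('pics/a_c2.png',cv2.resize(a,None,fx=3,fy=3,interpolation=2))
for n,x,l in(('top',d,[(291,271),(243,285),(272,290),(422,260),(397,247),(340,330),(411,245),(403,290)]),('scene',s,[(257,224),(213,220),(228,255),(380,300),(350,290),(340,350)])):
    print(n);print(np.c_[l,pt(x,l)].round(1))
E
```

```text
top
[[ 291.   271.   485.   -20.5  115.3]
 [ 243.   285.   461.8   62.3   96.7]
 [ 272.   290.   462.3   16.4   41.4]
 [ 422.   260.   514.8 -248.5   86.6]
 [ 397.   247.   543.9 -208.5   56.1]
 [ 340.   330.   396.8 -109.4   -4. ]
 [ 411.   245.   547.8 -233.8   57.9]
 [ 403.   290.   473.6 -226.5    0.7]]
scene
[[ 257.   224.   483.6  -27.8  119.1]
 [ 213.   220.   461.7   58.8   94.5]
 [ 228.   255.   450.1   14.3   47.2]
 [ 380.   300.   510.4 -260.4   79.2]
 [ 350.   290.   523.8 -195.8   46.1]
 [ 340.   350.   446.3 -238.2    1.3]]
```

View pics/a_c1.png

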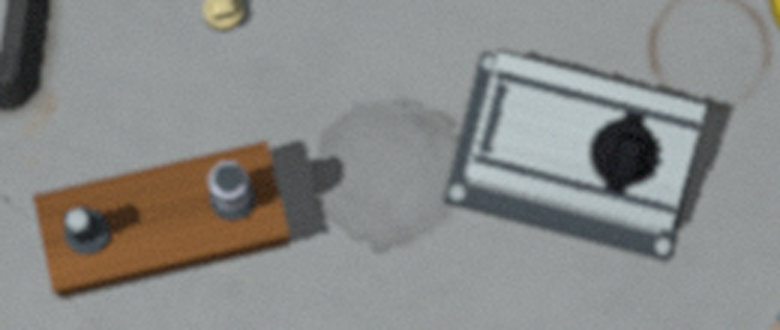

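View pics/a_c2.png

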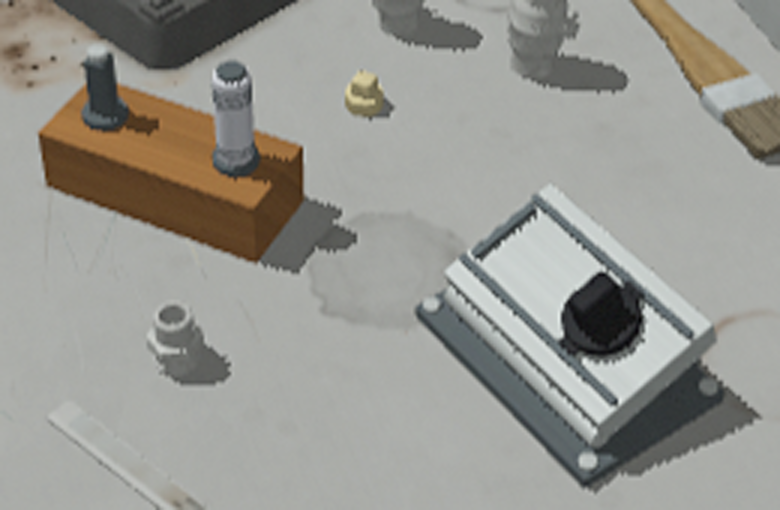

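```bash
cat > face.py <<'E'
from h import *
from scipy.optimize import least_squares
def facepts(d,tag):
    P=cloud(d).reshape(-1,3)
    m=(P[:,2]>20)&(P[:,2]<100)&(np.hypot(P[:,0]-505,P[:,1]+220)<110)&(d['depth'].ravel()>0)
    return P[m]
def fitplane(P):
    best=None;rng=np.random.default_rng(0)
    for _ in range(500):
        a,b,c=P[rng.integers(len(P),size=3)];n=np.cross(b-a,c-a);l=np.linalg.norm(n)
        if l<100: continue
        n/=l; k=(abs((P-a)@n)<1.5)
        if best is None or k.sum()>best.sum(): best=k
    for _ in range(5):
        c=P[best].mean(0);n=np.linalg.svd(P[best]-c)[2][2];n*=np.sign(n[2]);best=abs((P-c)@n)<1.5
    return c,n,best
if __name__=='__main__':
  for nm in('top','scene'):
    d=load(nm,'a');P=facepts(d,nm);c,n,k=fitplane(P)
    print(nm,len(P),k.sum(),c.round(1),n.round(3),'tilt',np.degrees(np.arccos(n[2])).round(2),'yaw',np.degrees(np.arctan2(-n[1],-n[0])).round(2), 'std',((P[k]-c)@n).std().round(2))
    q=P[k]; r=cv2.minAreaRect  # rectangle in face axes
    ey=np.cross(n,[1,0,0]);ey=np.cross([0,0,1],[-n[0],-n[1],0]);ey/=np.linalg.norm(ey);ex=np.cross(ey,n)
    u=np.c_[(q-c)@ex,(q-c)@ey]
    (mc,sz,an)=cv2.minAreaRect(u.astype(np.float32));print('rect',mc,sz,an,'centre',(c+ex*mc[0]+ey*mc[1]).round(1),'pct',np.percentile(u,[.5,99.5],axis=0).round(1).tolist(),ex.round(3),ey.round(3))
E
python3 face.py
```

```text
top 3273 1257 [ 528.7 -229.6   49.9] [-0.332  0.085  0.939] tilt 20.04 yaw -14.35 std 0.83
rect (-0.4741058349609375, -2.86419677734375) (80.32933044433594, 129.2975616455078) 0.4054308831691742 centre [ 527.5 -232.2   49.7] pct [[-40.1, -66.7], [39.2, 61.1]] [ 0.91  -0.233  0.343] [ 0.248  0.969 -0.   ]
scene 4222 1795 [ 525.  -235.9   50.1] [-0.337  0.071  0.939] tilt 20.15 yaw -11.87 std 0.8
rect (1.4494972229003906, 1.5293197631835938) (130.928955078125, 80.72126770019531) 88.18924713134766 centre [ 526.6 -234.7   50.6] pct [[-39.5, -63.5], [42.0, 66.1]] [ 0.919 -0.193  0.344] [ 0.206  0.979 -0.   ]
```

```bash
cat >> h.py <<'E'
def tri(da,ua,db,ub):
    ca,va=ray(da,ua);cb,vb=ray(db,ub);A=np.c_[va[0],-vb[0]];t=np.linalg.lstsq(A,cb-ca,rcond=None)[0]
    p,q=ca+va[0]*t[0],cb+vb[0]*t[1];return (p+q)/2,np.linalg.norm(p-q)
def face(C,yaw,tilt=20):
    y,t=np.radians([yaw,tilt]);ex=np.array([np.cos(y)*np.cos(t),np.sin(y)*np.cos(t),np.sin(t)]);ey=np.array([-np.sin(y),np.cos(y),0]);ez=np.cross(ex,ey)
    return np.array(C),np.c_[ex,ey,ez]
E
python3 - <<'E'
from h import *
d=load('top','a');s=load('scene','a')
print('gauge',tri(d,(291.3,269.3),s,(257,223.3)));print('punch',tri(d,(241,282.7),s,(213,216.7)))
C,R=face([527,-233.4,50],-13.8)
q=[[40,65,0],[40,-65,0],[-40,-65,0],[-40,65,0],[0,-30,0],[0,-30,24],[13,-23,35],[-13,-23,35],[-13,-37,35],[13,-37,35],[24,55.5,0],[-24,55.5,0]]
W=C+np.array(q)@R.T
G=np.array([485,-23,0.])
for n,x,(x0,y0,x1,y1) in(('top',d,(355,215,465,305)),('scene',s,(310,250,430,370))):
    f=x['frame'][:,:,::-1].copy();k=6
    a=cv2.resize(f[y0:y1,x0:x1],None,fx=k,fy=k,interpolation=2)
    for p in proj(x,W): cv2.drawMarker(a,tuple(int(v) for v in ((p-[x0,y0]+.5)*k).round()),(0,0,255),0,12,1)
    cv2.imwrite(f'pics/b_{n}.png',a[:600,:800])
    P=cloud(x).reshape(-1,3); m=(P[:,2]>77)&(P[:,2]<125)&(np.hypot(P[:,0]-485,P[:,1]+23)<25);Q=P[m]
    print(n,'gauge pts',m.sum(),Q.mean(0).round(1),Q.min(0).round(1),Q.max(0).round(1)); t=Q[Q[:,2]>112];print(' top',t.mean(0).round(1),len(t))
    # cap
    F=(P-C)@R; m=(abs(F[:,0])<30)&(abs(F[:,1]+28)<30)&(F[:,2]>32)&(F[:,2]<40);t=F[m];print(' grip top face coords',t.mean(0).round(1),t.min(0).round(1),t.max(0).round(1),m.sum())
E
```

```text
gauge (array([488.79669137, -21.31105777, 113.69805526]), np.float64(1.4254263257315116))
punch (array([466.72000612,  65.67969708,  95.00643943]), np.float64(1.8768155898910903))
top gauge pts 160 [486.2 -20.6 108.9] [477.6 -30.4  79.4] [498.2  -9.8 117.8]
 top [488.4 -20.  114.4] 82
 grip top face coords [ -0.1 -21.6  34.7] [-12.5 -28.8  32.1] [ 12.1 -14.7  39.6] 100
scene gauge pts 285 [484.2 -26.  100.9] [476.2 -33.4  77.2] [497.3 -10.6 119.1]
 top [486.6 -23.2 115.3] 75
 grip top face coords [ -0.3 -25.8  35.5] [-12.8 -33.1  32.1] [ 13.5 -18.5  39.3] 147
```

View pics/b_top.png

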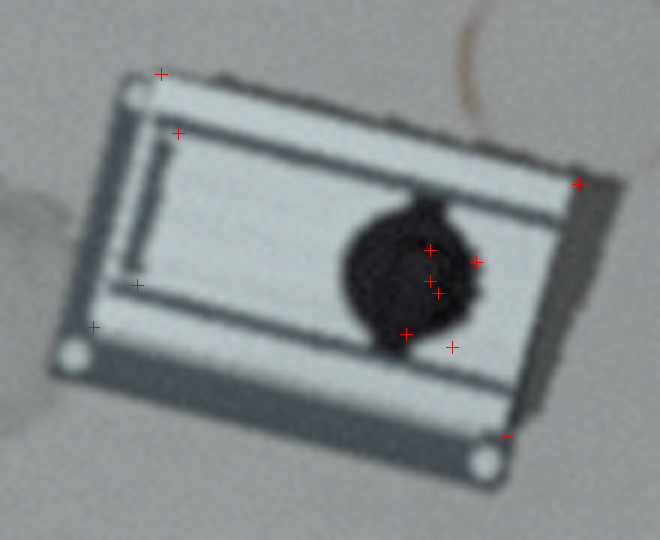

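View pics/b_scene.png

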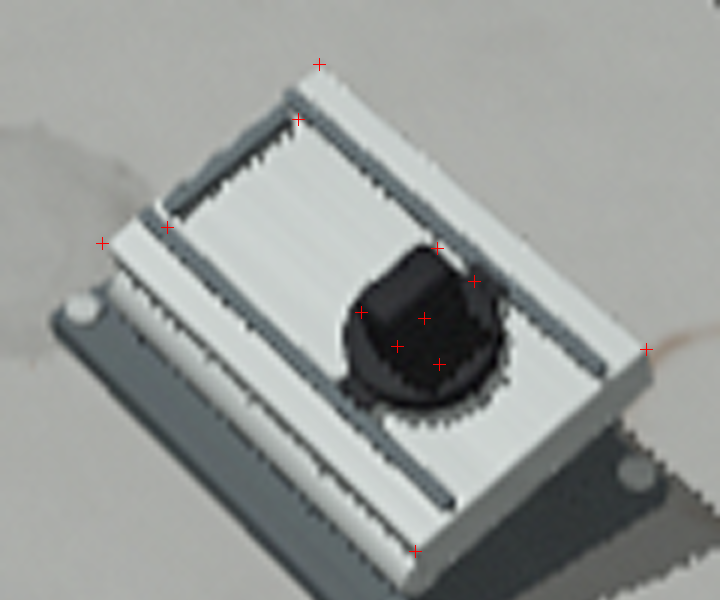

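```bash
python3 - <<'E'
from h import *
A=np.array([275,561.]);B=np.array([513,-255.])
u=(B-A)/np.linalg.norm(B-A);nv=np.array([-u[1],u[0]])
for n in('top','scene'):
    x=load(n,'a');P=cloud(x).reshape(-1,3)
    s=(P[:,:2]-A)@u; t=(P[:,:2]-A)@nv
    print(n,nv)
    for a in range(-50,950,100):
        m=(s>a)&(s<a+100)&(t>-420)&(t<150)&(P[:,2]>30)&(x['depth'].ravel()>0)
        if m.sum(): print(a,m.sum(),'minT',np.percentile(t[m],[1,50]).round(),'z',np.percentile(P[m,2],[1,50,99]).round(), [ (lo,int(((t[m]<lo)&(P[m,2]>100)).sum())) for lo in(-50,0,50,100)])
E
```

```text
top [0.96 0.28]
350 111 minT [135. 144.] z [63. 79. 88.] [(-50, 0), (0, 0), (50, 0), (100, 0)]
450 961 minT [15. 41.] z [33. 45. 97.] [(-50, 0), (0, 0), (50, 0), (100, 0)]
550 1845 minT [-77.  38.] z [ 33.  45. 115.] [(-50, 0), (0, 0), (50, 131), (100, 139)]
750 2146 minT [-25.  27.] z [35. 51. 84.] [(-50, 0), (0, 0), (50, 0), (100, 0)]
850 1012 minT [-39.   7.] z [34. 57. 85.] [(-50, 0), (0, 0), (50, 0), (100, 0)]
scene [0.96 0.28]
350 93 minT [135. 144.] z [66. 79. 88.] [(-50, 0), (0, 0), (50, 0), (100, 0)]
450 3772 minT [-418. -375.] z [ 31.  78. 198.] [(-50, 1472), (0, 1472), (50, 1472), (100, 1472)]
550 2021 minT [-80.  33.] z [ 31.  46. 117.] [(-50, 0), (0, 0), (50, 158), (100, 158)]
650 13 minT [-79. -75.] z [32. 37. 38.] [(-50, 0), (0, 0), (50, 0), (100, 0)]
750 2131 minT [-26.  24.] z [33. 50. 84.] [(-50, 0), (0, 0), (50, 0), (100, 0)]
850 1696 minT [-42.  -2.] z [32. 55. 86.] [(-50, 0), (0, 0), (50, 0), (100, 0)]
```

Call:
play_rows(targets=[{"tx": 0.13,"ty": 0.14,"tz": 0,"gripper": 0},{"tx": 0.26,"ty": 0.28,"gripper": 0},{"tx": 0.39,"ty": 0.42,"gripper": 0},{"tx": 0.52,"ty": 0.56,"gripper": 0},{"tx": 0.65,"ty": 0.7,"gripper": 0},{"tx": 0.78,"ty": 0.84,"gripper": 0}])

```text
invalid input
```

Call:
play_rows(targets=[{"tx": 0.13,"ty": 0.14,"gripper": 0},{"tx": 0.26,"ty": 0.28,"gripper": 0},{"tx": 0.39,"ty": 0.42,"gripper": 0},{"tx": 0.52,"ty": 0.56,"gripper": 0},{"tx": 0.65,"ty": 0.7,"gripper": 0},{"tx": 0.78,"ty": 0.84,"gripper": 0}])

```text
invalid input
```

Call:
play_rows(targets=[{"tx": 0.13,"ty": 0.14,"tz": 0,"spin": 0,"gripper": 0},{"tx": 0.26,"ty": 0.28,"tz": 0,"spin": 0,"gripper": 0},{"tx": 0.39,"ty": 0.42,"tz": 0,"spin": 0,"gripper": 0},{"tx": 0.52,"ty": 0.56,"tz": 0,"spin": 0,"gripper": 0},{"tx": 0.65,"ty": 0.7,"tz": 0,"spin": 0,"gripper": 0},{"tx": 0.78,"ty": 0.84,"tz": 0,"spin": 0,"gripper": 0}])

```text
clock: 0.85
position: [357.8, 285.1, 245.0]
ee_rot: [0.974, -0.226, -0.0, 0.0]
contact_force: [0.2, 0.2, -0.3]
gripper_width: 42.6
```

Call:
play_rows(targets=[{"tx": 0.13,"ty": 0.14,"tz": 0,"spin": 0,"gripper": 0},{"tx": 0.26,"ty": 0.28,"tz": 0,"spin": 0,"gripper": 0},{"tx": 0.39,"ty": 0.42,"tz": 0,"spin": 0,"gripper": 0},{"tx": 0.52,"ty": 0.56,"tz": 0,"spin": 0,"gripper": 0},{"tx": 0.65,"ty": 0.7,"tz": 0,"spin": 0,"gripper": 0},{"tx": 0.78,"ty": 0.84,"tz": 0,"spin": 0,"gripper": 0}])

```text
clock: 1.6
position: [440.4, 10.8, 245.2]
ee_rot: [0.974, -0.226, -0.0, -0.0]
contact_force: [0.4, -0.7, 0.6]
gripper_width: 43.1
```

Call:
play_rows(targets=[{"tx": 0.12,"ty": 0.14,"tz": 0,"spin": 0,"gripper": 0},{"tx": 0.24,"ty": 0.28,"tz": 0,"spin": -0.1,"gripper": 0},{"tx": 0.37,"ty": 0.42,"tz": 0.1,"spin": -0.2,"gripper": 0},{"tx": 0.5,"ty": 0.56,"tz": 0.2,"spin": -0.27,"gripper": 0},{"tx": 0.62,"ty": 0.7,"tz": 0.3,"spin": -0.27,"gripper": 0},{"tx": 0.73,"ty": 0.83,"tz": 0.42,"spin": -0.27,"gripper": 0},{"tx": 0.73,"ty": 0.83,"tz": 0.46,"spin": -0.27,"gripper": 0},{"tx": 0.73,"ty": 0.83,"tz": 0.46,"spin": -0.27,"gripper": 0}])

```text
clock: 2.6
position: [512.0, -254.0, 129.1]
ee_rot: [0.993, -0.122, -0.001, -0.0]
contact_force: [0.8, -0.3, 0.7]
gripper_width: 42.9
```

```bash
python3 - <<'E'
from h import *
st=read_state();print(st['position'],st['ee_rot'])
for n,(x0,y0,x1,y1) in(('top',(355,215,465,305)),('scene',(310,230,430,350))):
    x=grab(n,'c');cv2.imwrite(f'pics/c_{n}c.png',cv2.resize(x['frame'][y0:y1,x0:x1,::-1],None,fx=5,fy=5,interpolation=2))
E
```

```text
[ 512.01433367 -254.04260974  129.13810125] [ 9.92553305e-01 -1.21801909e-01 -1.48270644e-03 -1.80659242e-04]
```

View pics/c_scenec.png

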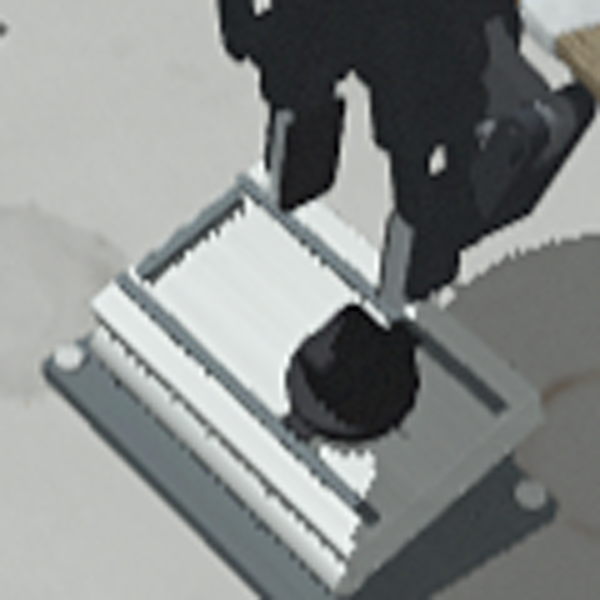

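View pics/c_top.png

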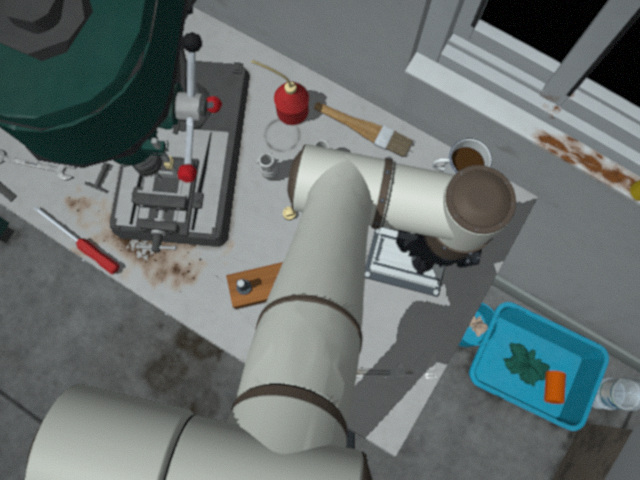

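Call:
play_rows(targets=[{"tx": 0,"ty": 0,"tz": 0.08,"spin": 0,"gripper": 0},{"tx": 0,"ty": 0,"tz": 0.14,"spin": 0,"gripper": 0},{"tx": 0,"ty": 0,"tz": 0.18,"spin": 0,"gripper": 0},{"tx": 0,"ty": 0,"tz": 0.2,"spin": 0,"gripper": 0},{"tx": 0,"ty": 0,"tz": 0.2,"spin": 0,"gripper": 0}])

```text
clock: 3.32
position: [513.0, -254.2, 80.2]
ee_rot: [0.993, -0.121, -0.0, 0.0]
contact_force: [0.9, -0.9, 0.2]
gripper_width: 43.1
```

```bash
python3 - <<'E'
from h import *
for n,(x0,y0,x1,y1) in(('scene',(310,230,430,350)),):
    x=grab(n,'d');cv2.imwrite(f'pics/d_{n}c.png',cv2.resize(x['frame'][y0:y1,x0:x1,::-1],None,fx=5,fy=5,interpolation=2))
E
```

```text
(no output)
```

View pics/d_scenec.png

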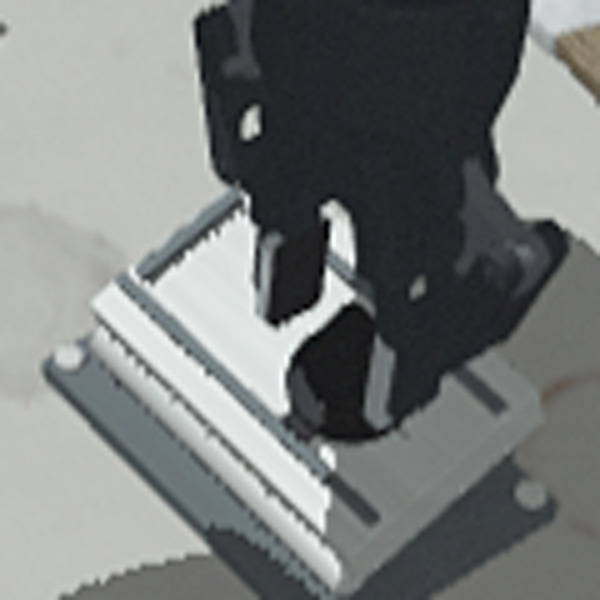

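Call:
play_rows(targets=[{"tx": 0,"ty": 0,"tz": 0,"spin": 0,"gripper": 0.4},{"tx": 0,"ty": 0,"tz": 0,"spin": 0,"gripper": 0.8},{"tx": 0,"ty": 0,"tz": 0,"spin": 0,"gripper": 1},{"tx": 0,"ty": 0,"tz": 0,"spin": 0,"gripper": 1},{"tx": 0,"ty": 0,"tz": 0,"spin": 0,"gripper": 1}])

```text
clock: 4.0
position: [513.2, -254.4, 80.9]
ee_rot: [0.993, -0.121, 0.0, 0.0]
contact_force: [-0.6, 0.1, 5.7]
gripper_width: 12.6
```

Call:
play_rows(targets=[{"tx": 0,"ty": -0.03,"tz": 0,"spin": 0,"gripper": 1},{"tx": 0,"ty": -0.07,"tz": 0,"spin": 0,"gripper": 1},{"tx": 0,"ty": -0.11,"tz": 0,"spin": 0,"gripper": 1},{"tx": 0,"ty": -0.15,"tz": 0,"spin": 0,"gripper": 1},{"tx": 0,"ty": -0.18,"tz": 0,"spin": 0,"gripper": 1},{"tx": 0,"ty": -0.2,"tz": 0,"spin": 0,"gripper": 1},{"tx": 0,"ty": -0.2,"tz": 0,"spin": 0,"gripper": 1}])

```text
clock: 4.88
position: [525.0, -205.7, 80.9]
ee_rot: [0.993, -0.121, 0.0, 0.0]
contact_force: [-2.6, -0.3, 6.0]
gripper_width: 12.1
```

Call:
play_rows(targets=[{"tx": 0,"ty": -0.008,"tz": 0,"spin": 0,"gripper": 1},{"tx": 0,"ty": -0.014,"tz": 0,"spin": 0,"gripper": 1},{"tx": 0,"ty": -0.014,"tz": 0,"spin": 0,"gripper": 1}])

```text
clock: 5.25
position: [525.7, -202.8, 80.9]
ee_rot: [0.993, -0.121, -0.0, 0.0]
contact_force: [-2.7, -2.3, 6.3]
gripper_width: 12.5
```

Call:
play_rows(targets=[{"tx": 0,"ty": -0.006,"tz": 0,"spin": 0,"gripper": 1},{"tx": 0,"ty": -0.006,"tz": 0,"spin": 0,"gripper": 1}])

```text
clock: 5.5
position: [525.8, -202.2, 80.9]
ee_rot: [0.993, -0.121, -0.0, 0.001]
contact_force: [-2.3, -6.5, 5.8]
gripper_width: 12.7
```

Call:
play_rows(targets=[{"tx": 0,"ty": -0.008,"tz": 0,"spin": 0,"gripper": 1},{"tx": 0,"ty": -0.008,"tz": 0,"spin": 0,"gripper": 1},{"tx": 0,"ty": -0.008,"tz": 0,"spin": 0,"gripper": 1}])

```text
clock: 5.88
position: [525.9, -202.0, 80.9]
ee_rot: [0.993, -0.122, -0.001, 0.002]
contact_force: [-3.3, -13.5, 4.0]
gripper_width: 12.7
```

Call:
play_rows(targets=[{"tx": 0,"ty": 0.012,"tz": 0,"spin": 0,"gripper": 1},{"tx": 0,"ty": 0.012,"tz": 0,"spin": 0,"gripper": 0},{"tx": 0,"ty": 0.012,"tz": 0,"spin": 0,"gripper": 0},{"tx": 0,"ty": 0.012,"tz": 0,"spin": 0,"gripper": 0},{"tx": 0,"ty": 0.012,"tz": -0.2,"spin": 0,"gripper": 0},{"tx": 0,"ty": 0.012,"tz": -0.4,"spin": 0,"gripper": 0},{"tx": -0.2,"ty": 0.012,"tz": -0.48,"spin": 0,"gripper": 0},{"tx": -0.2,"ty": 0.012,"tz": -0.48,"spin": 0,"gripper": 0}])

```text
clock: 6.88
position: [475.8, -189.2, 202.3]
ee_rot: [0.993, -0.121, 0.001, -0.0]
contact_force: [0.3, -0.3, 0.0]
gripper_width: 42.7
```

```bash
python3 - <<'E'
from h import *
for n,(x0,y0,x1,y1) in(('scene',(310,250,430,370)),('top',(355,215,465,305))):
    x=grab(n,'e');cv2.imwrite(f'pics/e_{n}c.png',cv2.resize(x['frame'][y0:y1,x0:x1,::-1],None,fx=5,fy=5,interpolation=2))
E
```

```text
(no output)
```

View pics/e_scenec.png

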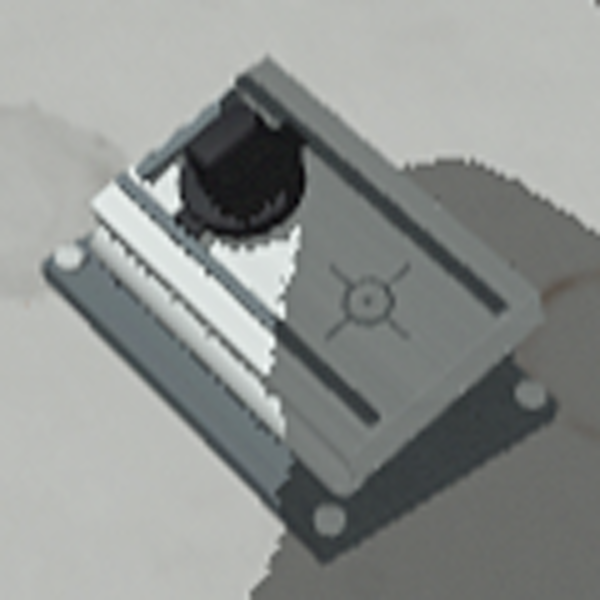

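View pics/e_topc.png

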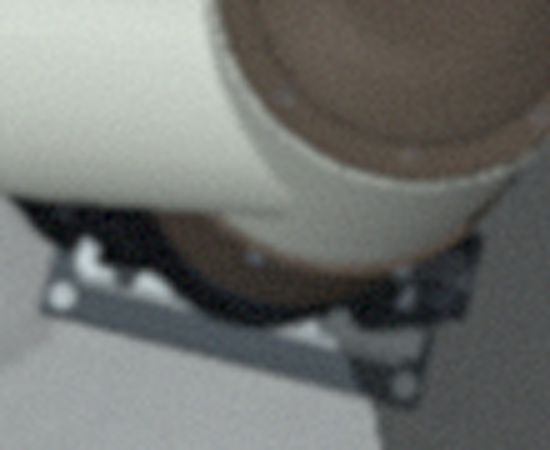

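Call:
play_rows(targets=[{"tx": -0.02,"ty": -0.16,"tz": 0,"spin": 0,"gripper": 0},{"tx": -0.05,"ty": -0.34,"tz": 0,"spin": 0,"gripper": 0},{"tx": -0.08,"ty": -0.52,"tz": 0,"spin": 0,"gripper": 0},{"tx": -0.114,"ty": -0.663,"tz": 0.1,"spin": 0,"gripper": 0},{"tx": -0.114,"ty": -0.663,"tz": 0.22,"spin": 0,"gripper": 0},{"tx": -0.114,"ty": -0.663,"tz": 0.22,"spin": 0,"gripper": 0}])

```text
clock: 7.72
position: [488.6, -21.9, 142.4]
ee_rot: [0.993, -0.121, -0.003, 0.001]
contact_force: [-0.1, -0.2, 0.5]
gripper_width: 42.6
```

```bash
python3 - <<'E'
from h import *
x=grab('scene','f');x0,y0,x1,y1=200,140,320,290
cv2.imwrite(f'pics/f_scenec.png',cv2.resize(x['frame'][y0:y1,x0:x1,::-1],None,fx=4,fy=4,interpolation=2))
E
```

```text
(no output)
```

View pics/f_scenec.png

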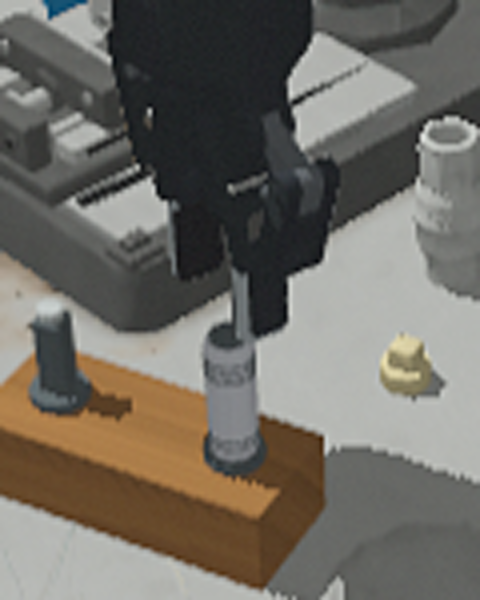

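Call:
play_rows(targets=[{"tx": 0,"ty": 0,"tz": 0.06,"spin": 0,"gripper": 0},{"tx": 0,"ty": 0,"tz": 0.12,"spin": 0,"gripper": 0},{"tx": 0,"ty": 0,"tz": 0.18,"spin": 0,"gripper": 0},{"tx": 0,"ty": 0,"tz": 0.236,"spin": 0,"gripper": 0},{"tx": 0,"ty": 0,"tz": 0.236,"spin": 0,"gripper": 0}])

```text
clock: 8.4
position: [489.7, -22.4, 85.8]
ee_rot: [0.993, -0.122, -0.001, 0.0]
contact_force: [0.2, -0.2, -0.2]
gripper_width: 42.6
```

```bash
python3 - <<'E'
from h import *
x=grab('scene','g');x0,y0,x1,y1=200,140,320,290
cv2.imwrite(f'pics/g_scenec.png',cv2.resize(x['frame'][y0:y1,x0:x1,::-1],None,fx=4,fy=4,interpolation=2))
E
```

```text
(no output)
```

View pics/g_scenec.png

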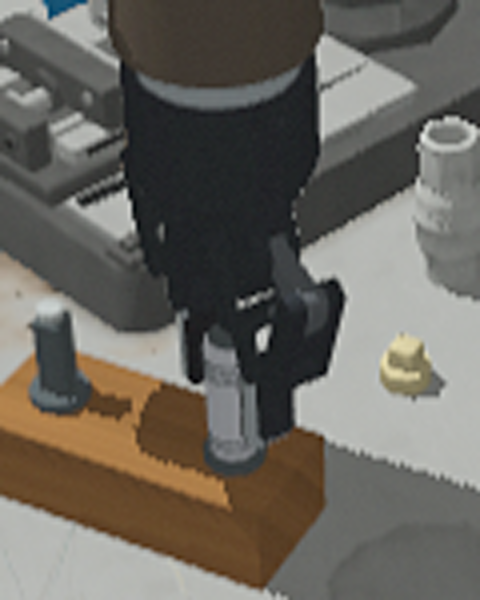

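Call:
play_rows(targets=[{"tx": 0,"ty": 0,"tz": 0,"spin": 0,"gripper": 0.3},{"tx": 0,"ty": 0,"tz": 0,"spin": 0,"gripper": 0.6},{"tx": 0,"ty": 0,"tz": 0,"spin": 0,"gripper": 1},{"tx": 0,"ty": 0,"tz": 0,"spin": 0,"gripper": 1},{"tx": 0,"ty": 0,"tz": 0,"spin": 0,"gripper": 1}])

```text
clock: 9.07
position: [490.4, -21.9, 87.1]
ee_rot: [0.993, -0.121, 0.001, -0.0]
contact_force: [-1.9, 0.4, 5.6]
gripper_width: 21.1
```

Call:
play_rows(targets=[{"tx": 0,"ty": 0,"tz": -0.03,"spin": 0,"gripper": 1},{"tx": 0,"ty": 0,"tz": -0.05,"spin": 0,"gripper": 1},{"tx": 0,"ty": 0,"tz": -0.05,"spin": 0,"gripper": 1},{"tx": 0,"ty": 0,"tz": -0.05,"spin": 0,"gripper": 1}])

```text
clock: 9.57
position: [489.4, -22.1, 98.6]
ee_rot: [0.993, -0.122, -0.0, 0.0]
contact_force: [-0.6, 0.9, -2.0]
gripper_width: 20.6
```

```bash
python3 - <<'E'
from h import *
x=grab('scene','i');x0,y0,x1,y1=200,140,320,290
cv2.imwrite(f'pics/i_scenec.png',cv2.resize(x['frame'][y0:y1,x0:x1,::-1],None,fx=4,fy=4,interpolation=2))
print(read_state()['position'])
E
```

```text
[489.41648479 -22.14447424  98.52530323]
```

View pics/i_scenec.png

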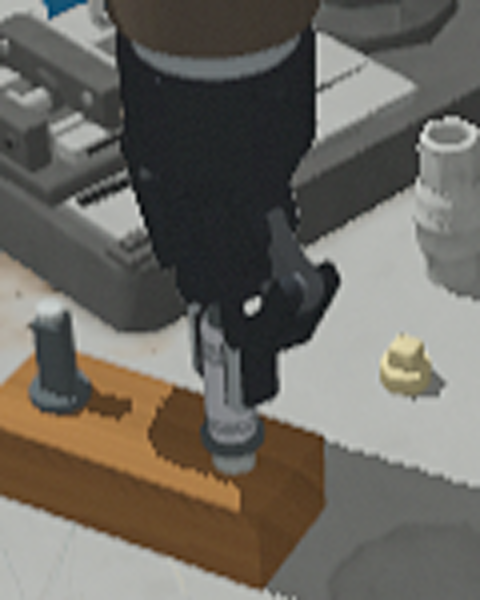

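Call:
play_rows(targets=[{"tx": 0,"ty": 0,"tz": -0.022,"spin": 0,"gripper": 1},{"tx": 0,"ty": 0,"tz": -0.022,"spin": 0,"gripper": 1},{"tx": -0.015,"ty": 0,"tz": -0.022,"spin": 0,"gripper": 1},{"tx": -0.03,"ty": 0,"tz": -0.022,"spin": 0,"gripper": 1},{"tx": -0.03,"ty": 0,"tz": -0.022,"spin": 0,"gripper": 1}])

```text
clock: 10.25
position: [485.4, -19.9, 105.5]
ee_rot: [0.993, -0.121, 0.004, -0.001]
contact_force: [4.4, -1.9, -1.8]
gripper_width: 20.5
```

Call:
play_rows(targets=[{"tx": -0.015,"ty": 0,"tz": 0.006,"spin": 0,"gripper": 1},{"tx": -0.03,"ty": 0,"tz": 0.006,"spin": 0,"gripper": 1},{"tx": -0.03,"ty": 0,"tz": 0.006,"spin": 0,"gripper": 1}])

```text
clock: 10.62
position: [480.0, -18.1, 105.0]
ee_rot: [0.993, -0.12, 0.006, -0.001]
contact_force: [7.8, -5.0, -0.7]
gripper_width: 20.5
```

```bash
python3 - <<'E'
from h import *
x=grab('scene','j');x0,y0,x1,y1=200,140,320,290
cv2.imwrite(f'pics/j_scenec.png',cv2.resize(x['frame'][y0:y1,x0:x1,::-1],None,fx=4,fy=4,interpolation=2))
print(read_state()['position'])
E
```

```text
[480.0527288  -18.14687303 104.97889485]
```

View pics/j_scenec.png

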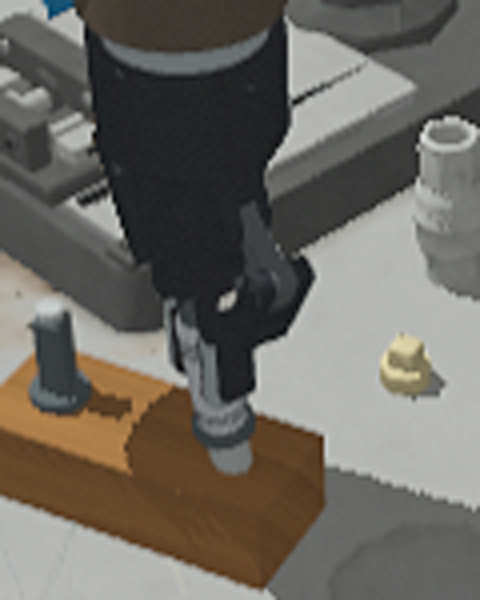

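Call:
play_rows(targets=[{"tx": -0.015,"ty": 0,"tz": 0.004,"spin": 0,"gripper": 1},{"tx": -0.03,"ty": 0,"tz": 0.008,"spin": 0,"gripper": 1},{"tx": -0.04,"ty": 0,"tz": 0.01,"spin": 0,"gripper": 1},{"tx": -0.04,"ty": 0,"tz": 0.01,"spin": 0,"gripper": 1}])

```text
clock: 11.18
position: [470.1, -15.6, 102.7]
ee_rot: [0.993, -0.12, 0.006, -0.001]
contact_force: [6.1, -2.5, 2.7]
gripper_width: 20.5
```

```bash
python3 - <<'E'
from h import *
x=grab('scene','k');x0,y0,x1,y1=200,140,320,290
cv2.imwrite(f'pics/k_scenec.png',cv2.resize(x['frame'][y0:y1,x0:x1,::-1],None,fx=4,fy=4,interpolation=2))
print(read_state()['position'])
E
```

```text
[470.14845681 -15.56485899 102.71226145]
```

View pics/k_scenec.png

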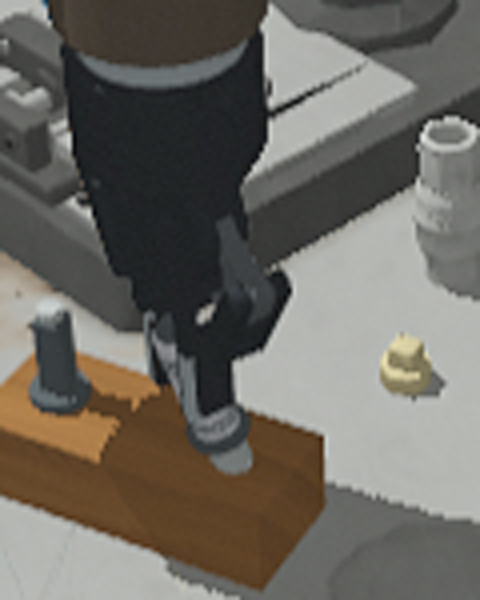

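```bash
cat > ov.py <<'E'
from h import *
import sys
from scipy.spatial.transform import Rotation as Ro
def overlay(tag,pos,q,out,ths,off=(0,0),s0=69,box=(225,200,275,265),k=10,cam='scene'):
    x=load(cam,tag);x0,y0,x1,y1=box
    a=cv2.resize(x['frame'][y0:y1,x0:x1,::-1],None,fx=k,fy=k,interpolation=2)
    R=Ro.from_quat(q).as_matrix();ex,ey,ez=R.T
    tx=ex
    G=np.array(pos)-5*ez+off[0]*ex
    c,_=ray(x,(320,240))
    for th,col in zip(ths,[(0,0,255),(0,255,0),(255,0,0)]):
        t=np.radians(th);A=-ez*np.cos(t)-ex*np.sin(t)
        O=G-A*s0
        for (za,zb,r) in((0,22,9),(22,28,14),(28,88,11)):
            m=O+A*(za+zb)/2;v=c-m;w=np.cross(A,v);w/=np.linalg.norm(w)
            for sg in(-1,1):
                p=proj(x,[O+A*za+sg*r*w,O+A*zb+sg*r*w]);p=((p-[x0,y0]+.5)*k).round().astype(int)
                cv2.line(a,tuple(map(int,p[0])),tuple(map(int,p[1])),col,1)
    cv2.imwrite(out,a[:600*2])
E
python3 - <<'E'
from ov import *
st=read_state();print(st['position'],st['ee_rot'])
overlay('k',st['position'],st['ee_rot'],'pics/k_ov.png',[14,18,22],box=(225,205,275,260))
x=load('scene','k');cv2.imwrite('pics/k_big.png',cv2.resize(x['frame'][205:260,225:275,::-1],None,fx=10,fy=10,interpolation=2))
E
```

```text
[470.14845681 -15.56485899 102.71226145] [ 0.99269904 -0.12048631  0.00551661 -0.00111091]
```

View pics/k_ov.png

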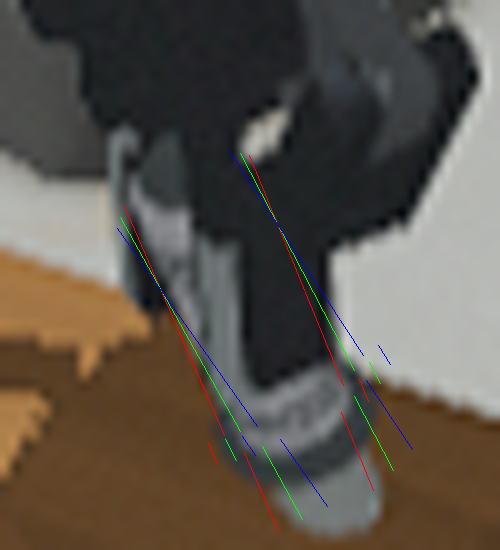

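View pics/k_big.png

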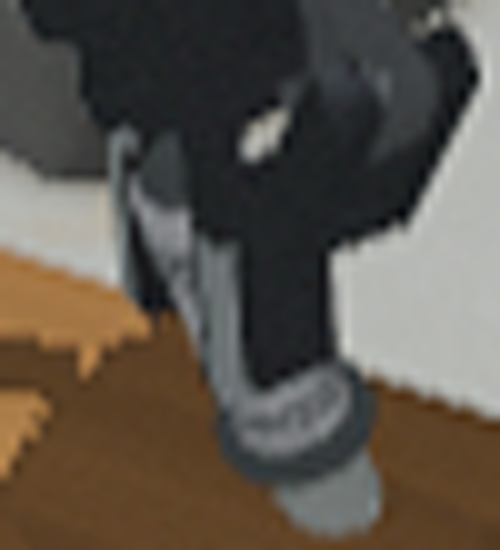

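Call:
play_rows(targets=[{"tx": -0.012,"ty": 0,"tz": 0.002,"spin": 0,"gripper": 1},{"tx": -0.022,"ty": 0,"tz": 0.004,"spin": 0,"gripper": 1},{"tx": -0.022,"ty": 0,"tz": 0.004,"spin": 0,"gripper": 1}])

```text
clock: 11.6
position: [465.2, -14.2, 101.7]
ee_rot: [0.993, -0.12, 0.006, -0.001]
contact_force: [6.9, -4.2, 1.6]
gripper_width: 20.3
```

Call:
play_rows(targets=[{"tx": 0.0,"ty": 0,"tz": -0.06,"spin": 0,"gripper": 1},{"tx": 0,"ty": 0,"tz": -0.14,"spin": 0,"gripper": 1},{"tx": 0,"ty": 0,"tz": -0.22,"spin": 0,"gripper": 1},{"tx": 0,"ty": 0,"tz": -0.28,"spin": 0,"gripper": 1},{"tx": 0,"ty": 0,"tz": -0.28,"spin": 0,"gripper": 1},{"tx": 0,"ty": 0,"tz": -0.28,"spin": 0,"gripper": 1}])

```text
clock: 12.35
position: [459.3, -14.8, 168.5]
ee_rot: [0.993, -0.122, -0.001, 0.0]
contact_force: [-0.7, -0.2, -2.2]
gripper_width: 20.7
```

```bash
python3 - <<'E'
from ov import *
x=grab('scene','l');st=read_state();print(st['position'],st['ee_rot'],st['contact_force'])
np.savez('l_st.npz',p=st['position'],q=st['ee_rot'])
print(proj(x,[st['position']]))
cv2.imwrite('pics/l_c.png',cv2.resize(x['frame'][130:280,190:310,::-1],None,fx=4,fy=4,interpolation=2))
E
```

```text
[459.33973504 -14.82608412 168.40709417] [ 9.92565079e-01 -1.21710524e-01 -1.01843418e-03  2.73889785e-04] [-0.14284239 -0.06269055 -2.09703777]
[[238.88061202 203.66656326]]
```

View pics/l_c.png

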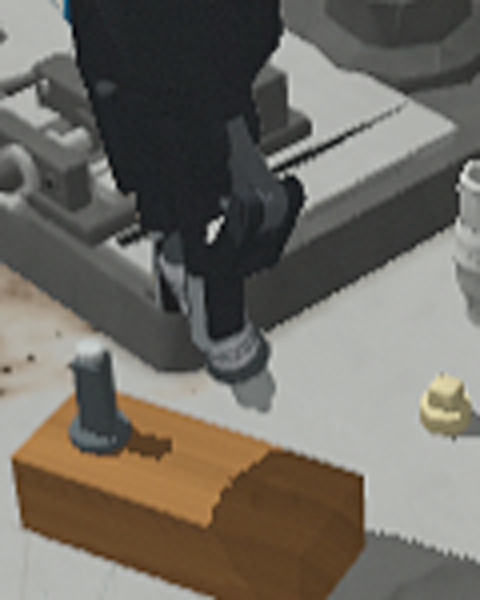

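Call:
play_rows(targets=[{"tx": 0,"ty": 0,"tz": -0.05,"spin": 0.2,"gripper": 1},{"tx": 0,"ty": 0,"tz": -0.05,"spin": 0.4,"gripper": 1},{"tx": 0,"ty": 0,"tz": -0.05,"spin": 0.6,"gripper": 1},{"tx": 0,"ty": 0,"tz": -0.05,"spin": 0.8,"gripper": 1},{"tx": 0,"ty": 0,"tz": -0.05,"spin": 0.8,"gripper": 1},{"tx": 0,"ty": 0,"tz": -0.05,"spin": 0.8,"gripper": 1}])

```text
clock: 13.15
position: [459.9, -14.7, 181.4]
ee_rot: [0.907, -0.421, -0.0, 0.0]
contact_force: [-0.0, -0.3, -2.9]
gripper_width: 20.7
```

```bash
python3 - <<'E'
from ov import *
x=grab('scene','m');st=read_state();print(st['position'],st['ee_rot'],st['contact_force'])
np.savez('m_st.npz',p=st['position'],q=st['ee_rot'])
p=proj(x,[st['position']])[0].round().astype(int);print(p)
b=(p[0]-30,p[1]-35,p[0]+30,p[1]+40)
cv2.imwrite('pics/m_c.png',cv2.resize(x['frame'][b[1]:b[3],b[0]:b[2],::-1],None,fx=8,fy=8,interpolation=2))
overlay('m',st['position'],st['ee_rot'],'pics/m_ov.png',[16,20,24],box=b,k=8)
E
```

```text
[460.00780742 -14.7257937  181.46171622] [ 9.06810162e-01 -4.21539056e-01 -2.98111774e-04  2.56298500e-04] [ 0.20690151  0.64419074 -0.89581082]
[239 197]
```

View pics/m_c.png

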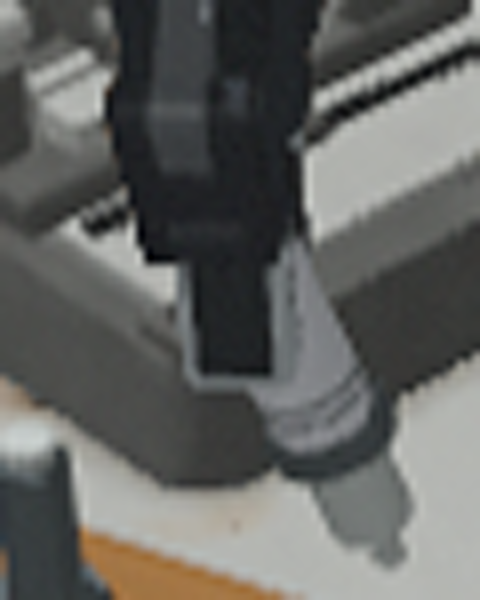

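View pics/m_ov.png

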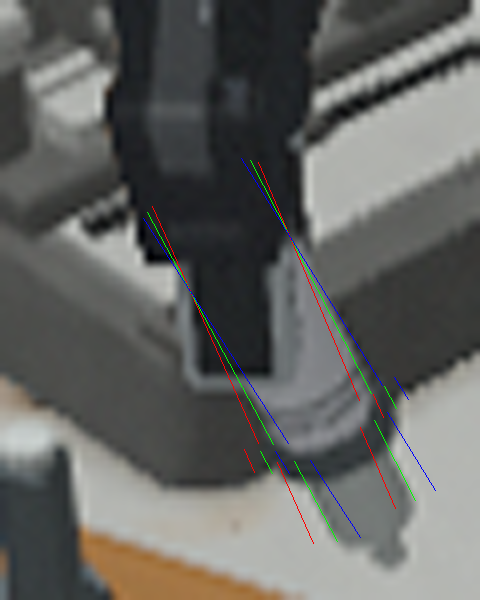

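```bash
cat > fit.py <<'E'
from ov import *
from scipy.optimize import least_squares
import sys
def lines(x,pos,q,th,off,s0,oy=0):
    R=Ro.from_quat(q).as_matrix();ex,ey,ez=R.T;G=np.array(pos)-5*ez+off*ex+oy*ey
    c,_=ray(x,(320,240));t=np.radians(th);A=-ez*np.cos(t)-ex*np.sin(t);O=G-A*s0;L={}
    for nm,(za,zb,r) in dict(nose=(2,18,9),grip=(30,86,11)).items():
        m=O+A*(za+zb)/2;w=np.cross(A,c-m);w/=np.linalg.norm(w)
        for sg in(-1,1):L[nm,sg]=proj(x,[O+A*za+sg*r*w,O+A*zb+sg*r*w])
    return L
def edges(tag,pos,q,th,sel,yr=None,cam='scene'):
    x=load(cam,tag);g=cv2.GaussianBlur(x['frame'].astype(np.float32).mean(2),(0,0),.6)
    L=lines(x,pos,q,th,0,70);out=[]
    for key,(fa,fb) in sel.items():
        a,b=L[key];n=int(np.hypot(*(b-a))*abs(fb-fa)*1.5)
        d=(b-a)/np.hypot(*(b-a));nn=np.array([-d[1],d[0]])
        for f in np.linspace(fa,fb,max(n,3)):
            p=a+f*(b-a);o=np.arange(-3.5,3.51,.25)
            s=cv2.remap(g,(p[0]+o*nn[0]).astype(np.float32)[None],(p[1]+o*nn[1]).astype(np.float32)[None],1)[0]
            gr=abs(np.gradient(s));i=gr.argmax();
            if 1<i<len(o)-2 and gr[i]>2.5: out.append((key,*(p+o[i]*nn)))
    return x,out
def fit(x,out,pos,q,th0):
    def res(v):
        L=lines(x,pos,q,v[0],v[1],70,0);r=[]
        for k,px,py in out:
            a,b=L[k];d=(b-a)/np.hypot(*(b-a));r.append((px-a[0])*-d[1]+(py-a[1])*d[0])
        return np.array(r)
    s=least_squares(res,[th0,0],loss='soft_l1',f_scale=.4);J=s.jac;cov=np.linalg.inv(J.T@J)*.3**2
    return s.x,np.sqrt(np.diag(cov)),res(s.x)
E
python3 - <<'E'
from fit import *
st=np.load('m_st.npz')
# determine sign naming
x=load('scene','m');L=lines(x,st['p'],st['q'],20,0,70);print({k:v.round(0).tolist() for k,v in L.items()})
for sg in(-1,1):
    pass
right=max((-1,1),key=lambda s:L['grip',s][:,0].mean())
for sel in ({('grip',right):(.02,.55),('nose',1):(0.1,.9),('nose',-1):(0.1,.9)},{('grip',right):(.02,.55)},{('nose',1):(0.1,.9),('nose',-1):(0.1,.9)}):
    x,o=edges('m',st['p'],st['q'],20,sel);r=fit(x,o,st['p'],st['q'],20);print(len(o),r[0].round(2),r[1].round(2),r[2].round(1))
E
```

```text
{('nose', -1): [[250.0, 229.0], [246.0, 221.0]], ('nose', 1): [[260.0, 224.0], [256.0, 216.0]], ('grip', -1): [[242.0, 217.0], [228.0, 190.0]], ('grip', 1): [[255.0, 210.0], [241.0, 183.0]]}
41 [19.11  0.95] [0.3  0.25] [-0.2  0.1  0.6  0.3  0.3 -0.2  0.  -0.   0.2 -0.   0.2  0.2  0.2  0.4
  0.2  0.1  0.1  0.1 -3.4 -3.2 -2.9  0.1 -2.  -0.2  0.1  0.  -0.5  0.
 -0.2  0.2  0.5  0.5 -0.2  0.1 -0.2 -0.2 -0.2 -0.2 -0.  -0.   0.2]
23 [22.15 -0.51] [1.38 0.76] [-0.6 -0.3  0.2  0.   0.  -0.4 -0.2 -0.1  0.2 -0.1  0.2  0.2  0.3  0.5
  0.3  0.4  0.4  0.4 -3.  -2.7 -2.5  0.6 -1.4]
18 [15.81  4.48] [1.82 1.94] [ 0.   0.2  0.2 -0.4  0.  -0.3  0.1  0.3  0.2  0.1  0.3 -0.1 -0.1 -0.2
 -0.3 -0.1 -0.1  0. ]
```

```bash
python3 - <<'E'
from fit import *
st=np.load('m_st.npz');x=load('scene','m')
R=Ro.from_quat(st['q']).as_matrix();ex,ey,ez=R.T
for th,off,s0 in((19.1,.95,69),(19.1,.95,71),(20,0.5,69),(20,.5,71)):
    t=np.radians(th);A=-ez*np.cos(t)-ex*np.sin(t);T=st['p']-5*ez+off*ex-A*(s0+12);print(th,s0,T.round(1),proj(x,[T]).round(1), (R.T@(T-st['p'])).round(1))
C,F=face([527,-233.4,50],-13.8);n=F[:,2]
c,v=ray(x,(383.6,310));v=v[0];S=c+v*((C-c)@n/(v@n));print('spot ray',S.round(1),'face',(F.T@(S-C)).round(1),'model',(C-30*F[:,1]).round(1))
# sphere-based: enlarge spot and refine
e=load('scene','e');cv2.imwrite('pics/spot.png',cv2.resize(e['frame'][290:330,360:410,::-1],None,fx=12,fy=12,interpolation=2))
cv2.imwrite('pics/tip.png',cv2.resize(x['frame'][212:242,240:280,::-1],None,fx=14,fy=14,interpolation=2))
E
```

```text
19.1 69 [477.7 -35.7 109.9] [[258.2 232. ]] [27.5  0.  71.5]
19.1 71 [478.1 -36.2 108. ] [[258.6 232.9]] [28.1  0.  73.4]
20 69 [478.1 -36.3 110.3] [[258.6 231.8]] [28.2 -0.  71.1]
20 71 [478.6 -36.8 108.5] [[259.1 232.7]] [28.9 -0.  73. ]
spot ray [ 520.6 -263.6   50.4] face [  1.  -30.9  -0. ] model [ 519.8 -262.5   50. ]
```

View pics/spot.png

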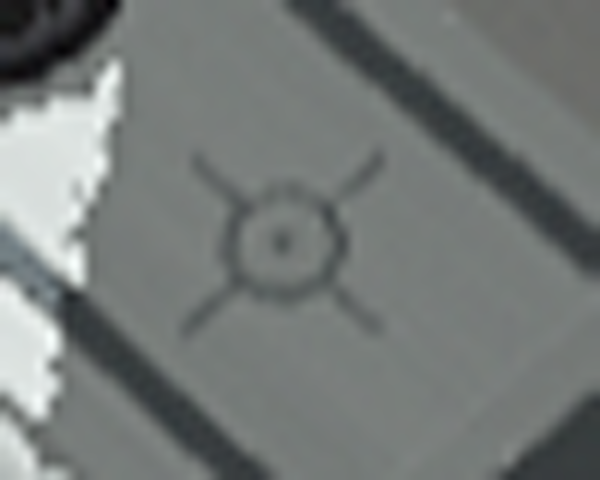

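View pics/tip.png

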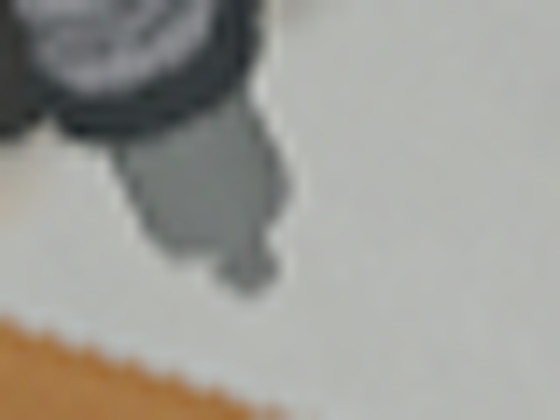

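Call:
play_rows(targets=[{"tx": 0.1,"ty": 0.07,"tz": 0,"spin": -0.1,"gripper": 1},{"tx": 0.2,"ty": 0.14,"tz": 0,"spin": -0.25,"gripper": 1},{"tx": 0.32,"ty": 0.21,"tz": 0,"spin": -0.4,"gripper": 1},{"tx": 0.44,"ty": 0.29,"tz": 0,"spin": -0.55,"gripper": 1},{"tx": 0.56,"ty": 0.37,"tz": 0,"spin": -0.7,"gripper": 1},{"tx": 0.68,"ty": 0.45,"tz": 0,"spin": -0.8,"gripper": 1},{"tx": 0.77,"ty": 0.51,"tz": 0,"spin": -0.8,"gripper": 1},{"tx": 0.808,"ty": 0.534,"tz": 0.05,"spin": -0.8,"gripper": 1},{"tx": 0.808,"ty": 0.534,"tz": 0.11,"spin": -0.8,"gripper": 1},{"tx": 0.808,"ty": 0.534,"tz": 0.13,"spin": -0.8,"gripper": 1},{"tx": 0.808,"ty": 0.534,"tz": 0.13,"spin": -0.8,"gripper": 1}])

```text
clock: 14.58
position: [487.6, -254.4, 148.7]
ee_rot: [0.993, -0.121, -0.001, -0.0]
contact_force: [0.5, -0.0, -1.8]
gripper_width: 20.3
```

```bash
cat > chk.py <<'E'
from fit import *
import sys
tag=sys.argv[1]
x=grab('scene',tag);st=read_state();print(st['position'].round(1),st['ee_rot'].round(4),st['contact_force'].round(1))
np.savez(f'{tag}_st.npz',p=st['position'],q=st['ee_rot'])
R=Ro.from_quat(st['ee_rot']).as_matrix();T=st['position']+R@[27.7,0,71.7]
C,F=face([527,-233.4,50],-13.8);S=np.array([520,-263,50.2]);print('tip-spot face',(F.T@(T-S)).round(1),'px tip',proj(x,[T]).round(1),'px spot',proj(x,[S]).round(1))
b=(340,230,420,330);cv2.imwrite(f'pics/{tag}_c.png',cv2.resize(x['frame'][b[1]:b[3],b[0]:b[2],::-1],None,fx=7.5,fy=6*1.25,interpolation=2)[:600*2])
E
python3 chk.py n
```

```text
[ 488.  -254.6  149.3] [ 9.927e-01 -1.209e-01 -1.000e-04  1.000e-04] [-0.2 -1.  -2.1]
tip-spot face [ 4.3  0.5 27.6] px tip [[382.1 299.4]] px spot [[383.1 310.1]]
```

View pics/n_c.png

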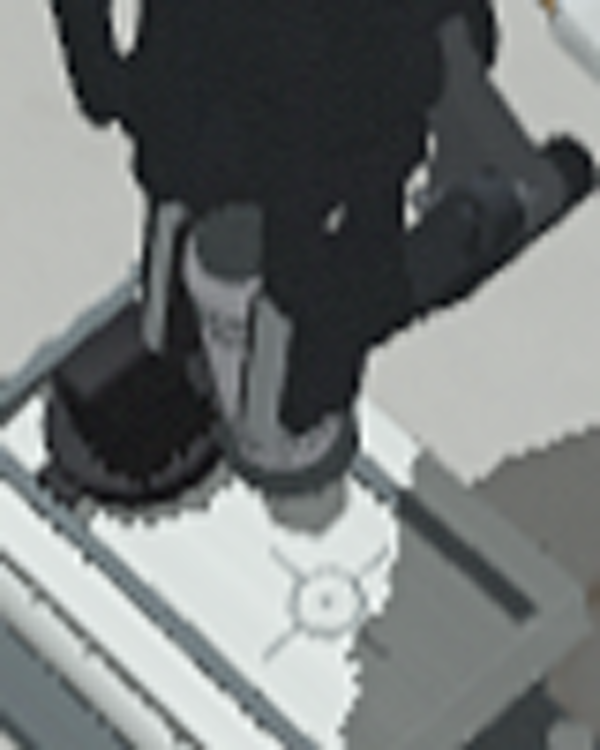

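```bash
python3 - <<'E'
from fit import *
for tag,sels in(('n',[{('grip',-1):(.1,.95),('nose',1):(0.1,.8),('nose',-1):(0.1,.8)},{('grip',-1):(.1,.95)}]),('l',[{('grip',-1):(.1,.95),('nose',1):(0.1,.8),('nose',-1):(0.1,.8)},{('grip',-1):(.1,.95)}])):
  st=np.load(tag+'_st.npz')
  for sel in sels:
    x,o=edges(tag,st['p'],st['q'],20,sel);r=fit(x,o,st['p'],st['q'],20);print(tag,len(o),r[0].round(2),r[1].round(2),r[2].round(1))
st=np.load('n_st.npz');overlay('n',st['p'],st['q'],'pics/n_ov.png',[16,20,24],box=(355,245,400,305),k=10)
E
```

```text
n 31 [19.01  0.96] [0.32 0.15] [-0.2 -0.5 -0.2  2.5  2.7 -0.1  0.1 -0.4 -0.2 -0.2  0.1  0.3 -0.2 -0.
 -0.  -0.   0.2  0.9 -3.7  0.1  0.   0.   2.1  2.3  2.   2.5 -0.1 -0.1
 -1.7 -1.7 -2.2]
n 22 [18.85  0.97] [0.52 0.16] [-0.1 -0.4 -0.2  2.5  2.8 -0.   0.2 -0.4 -0.1 -0.2  0.1  0.3 -0.2  0.
 -0.  -0.   0.2  0.9 -3.7  0.   0.  -0. ]
l 40 [19.34  1.26] [0.27 0.23] [ 0.5 -1.1 -0.8 -0.3  0.1  0.4  0.9  1.1  0.3  0.1  0.6  0.1  0.3  0.3
  0.5  0.5  0.5  0.5 -3.3 -3.  -2.5 -2.1 -1.6 -1.6 -1.3  0.6 -0.3 -0.3
 -0.3 -0.3 -0.1  0.4  0.7 -0.  -0.  -0.   0.2  0.2 -0.3 -0.3]
l 26 [23.5   0.51] [1.05 0.26] [-0.5 -1.6 -1.3 -0.8 -0.2  0.1  0.7  1.   0.3  0.1  0.6  0.2  0.5  0.6
  0.9  0.9  1.   1.  -2.6 -2.3 -1.8 -1.2 -0.7 -0.6 -0.3  1.8]
```

View pics/n_ov.png

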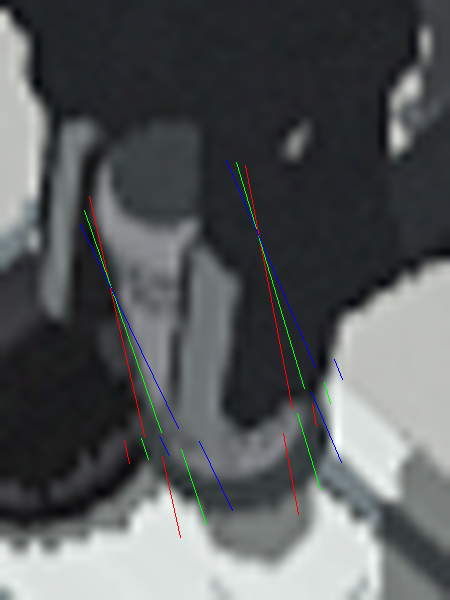

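Call:
play_rows(targets=[{"tx": 0.006,"ty": 0.002,"tz": 0.03,"spin": 0,"gripper": 1},{"tx": 0.012,"ty": 0.002,"tz": 0.06,"spin": 0,"gripper": 1},{"tx": 0.017,"ty": 0.002,"tz": 0.085,"spin": 0,"gripper": 1},{"tx": 0.019,"ty": 0.002,"tz": 0.102,"spin": 0,"gripper": 1},{"tx": 0.019,"ty": 0.002,"tz": 0.102,"spin": 0,"gripper": 1},{"tx": 0.019,"ty": 0.002,"tz": 0.102,"spin": 0,"gripper": 1}])

```text
clock: 15.38
position: [492.5, -256.9, 124.0]
ee_rot: [0.993, -0.122, 0.0, 0.0]
contact_force: [0.2, -0.8, -1.1]
gripper_width: 20.5
```

```bash
python3 chk.py o; python3 -c "
from h import *
x=load('scene','o');cv2.imwrite('pics/o_b.png',cv2.resize(x['frame'][275:325,360:410,::-1],None,fx=12,fy=12,interpolation=2))"
```

```text
[ 492.5 -256.9  124.1] [ 9.926e-01 -1.216e-01  3.000e-04  0.000e+00] [ 0.5  0.4 -2. ]
tip-spot face [ 0.4 -0.7  2.2] px tip [[383.3 309.5]] px spot [[383.1 310.1]]
```

View pics/o_b.png

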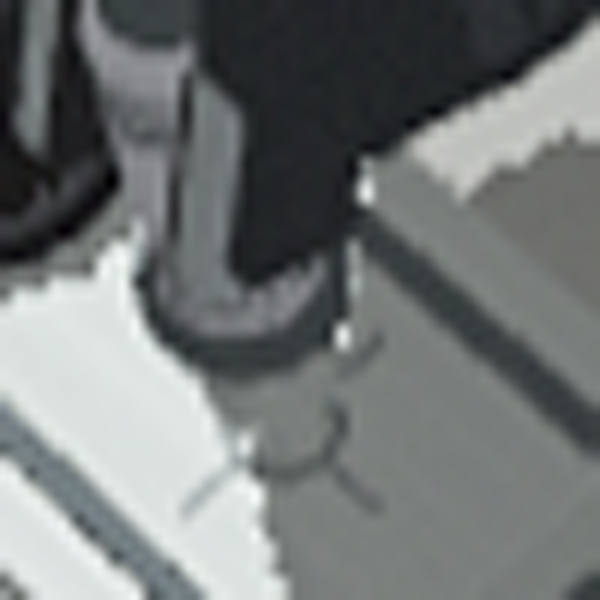

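Call:
play_rows(targets=[{"tx": 0.002,"ty": -0.002,"tz": 0.008,"spin": 0,"gripper": 1},{"tx": 0.005,"ty": -0.003,"tz": 0.015,"spin": 0,"gripper": 1},{"tx": 0.005,"ty": -0.003,"tz": 0.015,"spin": 0,"gripper": 1},{"tx": 0.005,"ty": -0.003,"tz": 0.015,"spin": 0,"gripper": 1}])

```text
clock: 15.92
position: [493.9, -256.6, 120.3]
ee_rot: [0.993, -0.122, 0.0, 0.0]
contact_force: [0.0, -1.0, -0.1]
gripper_width: 21.1
```

```bash
python3 chk.py p;  python3 -c "
from h import *
for i in range(4):
    get_image('scene');s=read_state();print(s['position'].round(2),s['contact_force'].round(2))"
```

```text
[ 493.8 -256.6  120.2] [ 9.926e-01 -1.216e-01  1.000e-04  1.000e-04] [-0.2 -0.1  0.2]
tip-spot face [ 0.2 -0.1 -1.8] px tip [[383.4 310.6]] px spot [[383.1 310.1]]
[ 493.84 -256.54  120.23] [-0.41 -0.11 -0.65]
[ 493.84 -256.56  120.23] [-0.45 -0.95  0.26]
[ 493.84 -256.54  120.21] [-0.12 -0.65  0.28]
[ 493.83 -256.52  120.19] [-1.1  -1.11  0.64]
```

Call:
play_rows(targets=[{"tx": 0.002,"ty": 0,"tz": 0.006,"spin": 0,"gripper": 1},{"tx": 0.004,"ty": 0,"tz": 0.012,"spin": 0,"gripper": 1},{"tx": 0.004,"ty": 0,"tz": 0.012,"spin": 0,"gripper": 1},{"tx": 0.004,"ty": 0,"tz": 0.012,"spin": 0,"gripper": 1}])

```text
clock: 16.68
position: [494.8, -256.7, 117.1]
ee_rot: [0.993, -0.122, 0.0, 0.0]
contact_force: [-1.7, -0.3, 0.8]
gripper_width: 20.6
```

```bash
python3 chk.py q;  python3 -c "
from h import *
F=[]
for i in range(12):
    get_image('scene');s=read_state();F.append(s['contact_force'])
F=np.array(F);print(s['position'].round(2),F.mean(0).round(2),F.std(0).round(2),s['wrist_torque'])
x=load('scene','q');cv2.imwrite('pics/q_b.png',cv2.resize(x['frame'][275:325,360:410,::-1],None,fx=12,fy=12,interpolation=2))"
```

```text
[ 494.8 -256.7  117.1] [ 9.926e-01 -1.216e-01  1.000e-04  0.000e+00] [-1.3 -0.8  0.6]
tip-spot face [-0.   0.  -5.1] px tip [[383.6 311.6]] px spot [[383.1 310.1]]
[ 494.8  -256.69  117.07] [-0.73 -0.74  0.97] [0.48 0.35 0.51] [-0.40170766  0.16305311  0.01483802]
```

View pics/q_b.png

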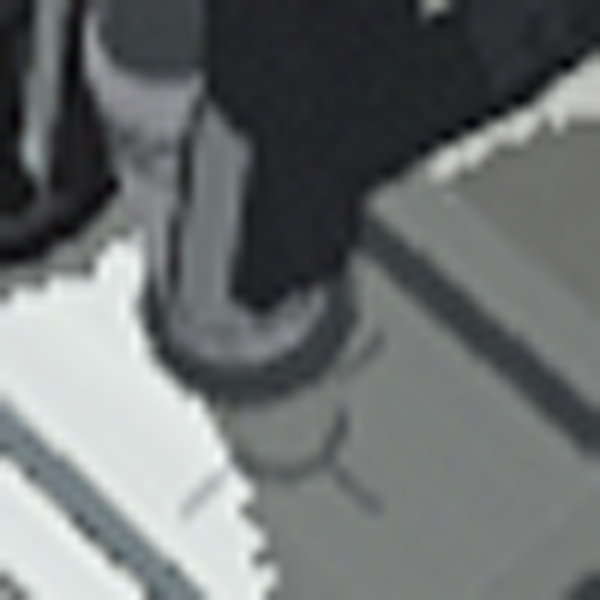

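Call:
play_rows(targets=[{"tx": 0.001,"ty": 0,"tz": 0.003,"spin": 0,"gripper": 1},{"tx": 0.001,"ty": 0,"tz": 0.003,"spin": 0,"gripper": 1},{"tx": 0.001,"ty": 0,"tz": 0.003,"spin": 0,"gripper": 1}])

```text
clock: 17.7
position: [495.0, -256.7, 116.3]
ee_rot: [0.993, -0.122, 0.0, 0.0]
contact_force: [-0.7, -1.1, 0.6]
gripper_width: 20.7
```

```bash
python3 chk.py r;  python3 - <<'E'
from fit import *
F=[]
for i in range(16):
    get_image('scene');s=read_state();F.append(s['contact_force'])
F=np.array(F);print(s['clock'],s['position'].round(2),F.mean(0).round(2),s['gripper_width'])
st=np.load('r_st.npz')
for sel in({('grip',-1):(.1,.95),('nose',1):(0.1,.8),('nose',-1):(0.1,.8)},{('grip',-1):(.1,.95)}):
    x,o=edges('r',st['p'],st['q'],20,sel);r=fit(x,o,st['p'],st['q'],20);print(len(o),r[0].round(2),r[1].round(2))
overlay('r',st['p'],st['q'],'pics/r_ov.png',[19.2],off=(.95,0),box=(360,270,405,325),k=10)
# independent: rail/ring & whole picture
cv2.imwrite('pics/r_w.png',x['frame'][150:400,150:470,::-1].repeat(2,0).repeat(2,1))
E
```

```text
[ 495.  -256.7  116.4] [ 9.926e-01 -1.215e-01  1.000e-04  0.000e+00] [-1.6 -0.8  1.4]
tip-spot face [-0.   0.  -5.9] px tip [[383.6 311.9]] px spot [[383.1 310.1]]
18.55 [ 495.   -256.77  116.33] [-0.57 -1.08  1.22] 20.781434740047384
30 [18.54  1.49] [0.33 0.19]
21 [16.73  1.63] [0.59 0.18]
```

View pics/r_ov.png

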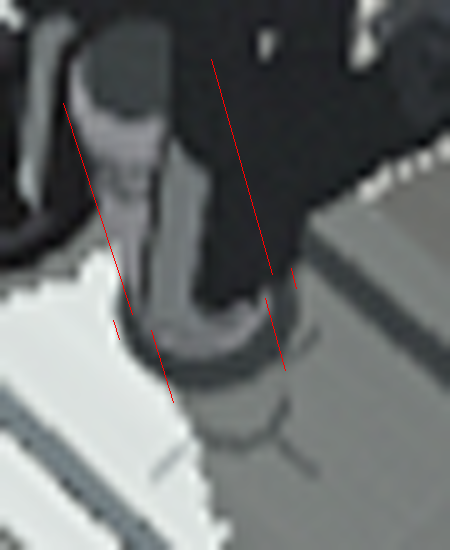

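View pics/r_w.png

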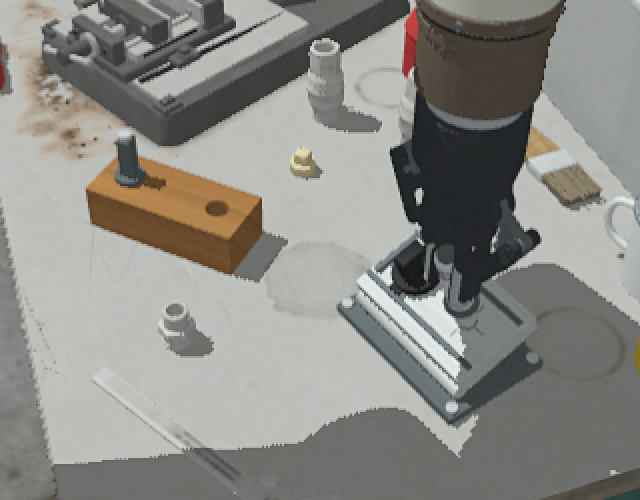

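```bash
python3 -c "
from bench import *
s=read_state();print(s['clock'],s['position'],s['contact_force']);print(job_done())"
```

```text
18.55 [ 495.00447883 -256.76603315  116.33351778] [-0.85243736 -1.55626309  1.38131257]
the job is handed in; nothing more can be done
None
```

I slid the dust cap to its stop, and the gauge is now held on the ringed spot, square to the slope to within about 1°, with the plunger about half way in. I handed the job in at 18.6 s without letting go.

- **Dust cap:** I gripped it by its block and slid it about 54 mm. It stopped there, with the force rising to about 14 N. A picture afterwards showed it at the end stop with the ring and dot clear.
- **Tilting the gauge:** the arm cannot tilt the tool. I gripped the gauge in its well, lifted it most of the way out, and swung it in the jaws against the well's rim, using less than 10 N. I then lifted it clear and carried it to the spot.
- **Tilt:** three pictures of the gauge in the air gave 19.0–19.3° against the 20° wanted. A rough estimate from the arm's travel gave 19.5–21.5°. The last fit, in the pressed pose, gave 16.7–18.5°. I discounted it because the white face behind the gauge confuses the edges there, so I have no clean tilt reading after contact.
- **Position:** the tip is calculated to be on the spot's centre, with an error of perhaps 1.5 mm. It may be up to 4.5 mm off and still lie inside the ring. The nose hides the tip in the final picture, so I could not see it directly.
- **Press:** the arm's position puts the plunger about 5.9 mm in, and the force change of about 3 N agrees with half travel. Force and position were steady over the last 0.8 s.
- **Everything else:** in the last picture the punch still stands in its well, and the bystanders I could see were where they started.

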